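Clear the drain holes of a bonsai trough

TASK

A long ceramic trough on the clearing stand has cork transit bungs stuck in some of its drain holes. Turn the gate dial's pointer to the long mark to open the gate, then take the push dowel and push every bung down and out into the catch tray, and put the dowel back in its stand. Pull the tray out, put all the bungs in the cardboard box, push the tray fully home, and leave the dial on the long mark and the pot, saucer and tape core undisturbed.

Things in the scene. Friction and masses are not known exactly. Their poses are not given: they have to be found in the camera images.
- dial (a joint): gate dial on the grey housing at the trough's -y end: its value in rad, grows turning clockwise seen from above, range 0 to 3. It reads 2.0 when its white pointer line is on the long thick black mark. It turns stiffly (0.08 N m) and stays where it is left. It drives the steel gate plate under the trough, whose slots line up with all four drain holes only at the long mark (within about 0.2 rad); elsewhere the gate blocks the holes
- dial_grip (a point): middle of the dial's black bar grip, on the dial's axis. Bar 46 mm long, 12 mm wide, standing 34 mm high (17 mm above and below this point) on a round foot of 46 mm diameter. The point turns with the dial: its y axis runs along the bar to the pointer end, z up
- dial_mark (a point): the long thick black mark on the white dial plate, 30 mm from the dial's axis, 24 mm below dial_grip; the short thin ticks (0.25 rad apart) are plain graduations
- hole1 (a point): top centre of drain hole 1 of the blue glazed trough (holes 1 to 4 from the -y end, 58 mm apart), at its inner floor, about 85 mm above the table. The hole is 24 mm square and goes 29 mm straight down to the gate plate (z 45 to 51 mm above the table). The trough is 270 mm long and 74 mm wide outside, 62 mm wide inside; its rim is 35 mm above this point. Fixed; point axes: y along the trough, -x the tray's side, z up
- hole2 (a point): top centre of drain hole 2 of the blue glazed trough (holes 1 to 4 from the -y end, 58 mm apart), at its inner floor, about 85 mm above the table. The hole is 24 mm square and goes 29 mm straight down to the gate plate (z 45 to 51 mm above the table). The trough is 270 mm long and 74 mm wide outside, 62 mm wide inside; its rim is 35 mm above this point. Fixed; point axes: y along the trough, -x the tray's side, z up
- hole3 (a point): top centre of drain hole 3 of the blue glazed trough (holes 1 to 4 from the -y end, 58 mm apart), at its inner floor, about 85 mm above the table. The hole is 24 mm square and goes 29 mm straight down to the gate plate (z 45 to 51 mm above the table). The trough is 270 mm long and 74 mm wide outside, 62 mm wide inside; its rim is 35 mm above this point. Fixed; point axes: y along the trough, -x the tray's side, z up
- hole4 (a point): top centre of drain hole 4 of the blue glazed trough (holes 1 to 4 from the -y end, 58 mm apart), at its inner floor, about 85 mm above the table. The hole is 24 mm square and goes 29 mm straight down to the gate plate (z 45 to 51 mm above the table). The trough is 270 mm long and 74 mm wide outside, 62 mm wide inside; its rim is 35 mm above this point. Fixed; point axes: y along the trough, -x the tray's side, z up
- bung1_center (a point): centre of the cork transit bung stuck in drain hole 1 (absent in some starts: that hole is empty). A cylinder 22 mm in diameter and 22 mm high, axis z, 18 g. It starts upright, its top 5 mm proud of the trough's inner floor, held by a sprung ball catch that gives at roughly 5 to 15 N downward; pushed 25 to 30 mm down it comes free and drops through the open gate into the catch tray below, where it may stand or lie
- bung2_center (a point): centre of the cork transit bung stuck in drain hole 2 (absent in some starts: that hole is empty). A cylinder 22 mm in diameter and 22 mm high, axis z, 18 g. It starts upright, its top 5 mm proud of the trough's inner floor, held by a sprung ball catch that gives at roughly 5 to 15 N downward; pushed 25 to 30 mm down it comes free and drops through the open gate into the catch tray below, where it may stand or lie
- bung3_center (a point): centre of the cork transit bung stuck in drain hole 3 (absent in some starts: that hole is empty). A cylinder 22 mm in diameter and 22 mm high, axis z, 18 g. It starts upright, its top 5 mm proud of the trough's inner floor, held by a sprung ball catch that gives at roughly 5 to 15 N downward; pushed 25 to 30 mm down it comes free and drops through the open gate into the catch tray below, where it may stand or lie
- bung4_center (a point): centre of the cork transit bung stuck in drain hole 4 (absent in some starts: that hole is empty). A cylinder 22 mm in diameter and 22 mm high, axis z, 18 g. It starts upright, its top 5 mm proud of the trough's inner floor, held by a sprung ball catch that gives at roughly 5 to 15 N downward; pushed 25 to 30 mm down it comes free and drops through the open gate into the catch tray below, where it may stand or lie
- dowel_grip (a point): middle of the push dowel's square wooden handle, 18 x 18 mm and 50 mm high, z along the dowel towards the handle's top. Its top lies 25 mm above this point; below it a round rod of 14 mm diameter reaches down to the tip 144 mm below this point. 60 g. It starts upright in the dowel stand; handle faces along the point's x and y
- holder_mouth (a point): top centre of the hole in the wooden dowel stand, a fixed block 80 x 80 x 52 mm; the hole is 18 mm square and 44 mm deep. With the dowel fully home, its dowel_grip is 100 mm above this point
- tray (a joint): catch tray under the trough: 0 when fully home, grows to 0.11 m as it is pulled out towards the robot (-x of the trough); slides with about 1.5 N and stays
- tray_post (a point): grip point on the upright black post on the front of the tray: post of 16 mm diameter, its top 18 mm above this point and its foot 43 mm below it; its axis stands 45 mm in front of the tray's front wall and 80 mm in front of the tray's middle. The tray is 70 x 254 mm outside, its inner floor 62 x 246 mm at 7 mm above the table, walls up to 25 mm above the table. The point's -x axis is the pulling direction
- bin: loose open cardboard box, 130 x 130 x 50 mm high, wall 4 mm, origin at the centre of its underside, z up; 0.3 kg
- pot: small terracotta pot, 72 mm across, 65 mm high: bystander, origin under its centre
- tape: cardboard tape core, 90 mm across, 48 mm high: bystander, origin under its centre
- saucer: white saucer, 100 mm across, 16 mm high: bystander, origin under its centre

How it is judged:
On the way, in this order (a step that is already met when the one before it is completed fails the run):
1. the gate dial stands at the long mark, every bung still in its hole (value of joint dial between 1.9 and 2.1 rad and height (world z) of each of bung1_center, bung2_center, bung3_center, bung4_center above 0.065 m), for 0.2 s.
2. every bung has been pushed out of its hole (height (world z) of each of bung1_center, bung2_center, bung3_center, bung4_center below 0.042 m), for 0.2 s.
At the end, for the whole second after the job is handed in: The dial is within 0.1 rad of the long mark (2.0); every bung lies inside the upright cardboard box; the tray is within 6 mm of fully home; the dowel stands in its stand, bottomed to within 8 mm (value of joint dial between 1.9 and 2.1 rad and x of bung1_center in the frame of bin between -0.062 and 0.062 m and y of bung1_center in the frame of bin between -0.062 and 0.062 m and z of bung1_center in the frame of bin between 0 and 0.045 m and x of bung2_center in the frame of bin between -0.062 and 0.062 m and y of bung2_center in the frame of bin between -0.062 and 0.062 m and z of bung2_center in the frame of bin between 0 and 0.045 m and x of bung3_center in the frame of bin between -0.062 and 0.062 m and y of bung3_center in the frame of bin between -0.062 and 0.062 m and z of bung3_center in the frame of bin between 0 and 0.045 m and x of bung4_center in the frame of bin between -0.062 and 0.062 m and y of bung4_center in the frame of bin between -0.062 and 0.062 m and z of bung4_center in the frame of bin between 0 and 0.045 m and angle between bin's own z axis and vertical below 0.15 rad and value of joint tray below 0.006 m and horizontal distance between dowel_grip and holder_mouth below 0.02 m and angle between dowel_grip's own z axis and vertical below 0.2 rad and z of dowel_grip in the frame of holder_mouth below 0.108 m); the robot touches nothing.
It fails at once if the pot, tape core or saucer is moved more than 25 mm (distance of any of pot, tape, saucer from where it was at the start of the episode above 0.025 m).
It fails at once if the fingers, not the dowel, push bung 1 while it is in its hole (contact force between the fingers and bung1 above 1 N and horizontal distance between bung1_center and hole1 below 0.01 m and height (world z) of bung1_center between 0.045 and 0.08 m).
It fails at once if the fingers, not the dowel, push bung 2 while it is in its hole (contact force between the fingers and bung2 above 1 N and horizontal distance between bung2_center and hole2 below 0.01 m and height (world z) of bung2_center between 0.045 and 0.08 m).
It fails at once if the fingers, not the dowel, push bung 3 while it is in its hole (contact force between the fingers and bung3 above 1 N and horizontal distance between bung3_center and hole3 below 0.01 m and height (world z) of bung3_center between 0.045 and 0.08 m).
It fails at once if the fingers, not the dowel, push bung 4 while it is in its hole (contact force between the fingers and bung4 above 1 N and horizontal distance between bung4_center and hole4 below 0.01 m and height (world z) of bung4_center between 0.045 and 0.08 m).
Of bung1, bung2, bung3, bung4 only 2 to 4 are there at a start; the rules pass over those that are not, and their reading is None.
At some moment in a run one of bin may be knocked a few centimetres aside while the robot is not near it.
Once in a run the grip may slacken for a moment while it holds something.
It also fails if it takes over 210 s, if anything falls off the work surface, if the arm or the gripper's body presses on something with over 40 N, if the wrist force passes 120 N, or if a joint passes its speed limit or range.

ROBOT

A 7-joint arm with a two-finger parallel gripper is mounted at the origin on the work surface. World frame = base frame: x ahead of the robot, y to its left, z up, the work surface at z = 0. Lengths are in m, angles in rad, forces in N, time in s.
With the tool pointing down it reaches from about 0.425 to 0.925 m from the base axis. Payload 6.8 kg.
Tool frame: the origin (TCP) lies midway between the tips of the shut fingers; the grasp point (between the pads) lies 19 mm behind it; x points along the fingers, y is the direction in which the jaws open and shut, and the axes are right-handed (so a half turn about x gives the same grasp; the last joint's range is limited). The gripper opens to 85 mm and grips with 20 to 120 N. Pads are 22 mm wide; open, the fingers measure 114 mm over their backs; the gripper's body (76 mm by 85 mm) begins 54 mm behind the grasp point. The pads swing forward as they close: fully open they stand 13 mm farther back than shut.
Start: joints at [-1.322, 0.477, 0.022, 1.555, -0.011, 1.109, -0.083], TCP at [0.236, 0.633, 0.231] pointing down, gripper open.
Joint ranges: [-2.96, 2.96], [-0.34, 2.1], [-1.41, 1.46], [0.24, 2.44], [-1.37, 4.51], [0.17, 1.92], [-2.96, 2.96]. Speed limits (rad/s): [2.39, 2.39, 3.14, 3.14, 3.14, 3.14, 3.14].

INTERFACE

Orientations are given as a rotation vector (axis times angle).
In Python, from bench import r, viewer, nets gives the robot as it stands.
- The arm moves only by the shell command python3 -m pendant 'ROWS' [FORCE]. ROWS is JSON, one flat list of numbers, 5 for each row, row after row: the finger opening in mm, from 0 to 85.4, then the shift along the tool's x, y, z in mm, then the turn about the tool's x in rad. A call has 1 to 20 rows; each row shifts and turns the commanded pose from where the row before left it, along the tool's axes as they then stand; what a row does not reach is not made up. A row lasts 1/8 s, in which the tool goes at most 62.5 mm and 10.7 degrees, less where a joint would pass 70% of its speed; a pose out of reach is approached as far as the arm can. A call with a gripper value outside its range is refused whole. The fingers move at their own pace and stop on an object; FORCE is the grip in N (left out, the last holds). Time passes only in rows, so rows that do not move let the fingers close. It gives the time, the measured TCP pose, the force and the opening at its end, in the units of the state.
- r.get_obs(): the state, without advancing time (a new reading comes with each control period).
- viewer.grab_frame(name): name is "scene" or "side" or "wrist"; returns (picture, depth): 384x512x3 uint8, red, green, blue; 384x512 float32, m along the optical axis (not along the pixel's ray), 0 where there is no reading.
- viewer.calibration(name): a dict with "mtx" (3x3 intrinsics, pixels), "world_to_cam" (4x4, takes a point from world to camera coordinates). Camera axes: x right, y up, looking along -z (the intrinsics and any distortion apply to the point x, -y, -z); pixel columns grow to the right and rows downward; lengths in m; the calibration is good to about 2 mm. A picture is of the moment at which its call begins: read the wrist's pose just before it. calibration takes no time and is no camera call; for the wrist camera it gives the pose at the moment of the call.
- r.hand_in(): hands the job in, once; it reports no verdict.
Trained networks look in the newest picture that a camera, given by its name, has taken for a name from the list of things; names that differ only in an ending like _2 or _b are one class to them, and where a whole thing is asked for, a point or a joint stands for the part that bears it (a point fixed in the world has none). Each returns a list of dicts, best first, with "score" (0 to 1); they miss things now and then, are a little off and sometimes report something else, mostly with a low value. They report only what shows in the picture. A call takes as long as a camera call.
- nets.look_for(name, camera): "location" ([x, y, z] in m, in world coordinates, good to about 4 mm: the middle of the surface that is visible of it).
- nets.silhouettes(name, camera): "mask" (384x512 bool, what is visible of it).
The state is a dict: "clock": time; "joints": joint angles; "qvel": joint speeds; "tau": joint torques, N m; "tcp_pos": TCP position; "orientation": TCP orientation; "contact_force": force on the tool from outside, world axes, zero at the start; "moment": the same for the moment, N m; "grip_width": finger opening in m.
Only numpy, scipy, OpenCV 4.12 (cv2) and the standard library are available. Lean on these libraries where they do the work, as an engineer would, in place of code of your own. Each camera call takes 0.05 s, during which the arm holds its last target. There are 200 camera calls.

## Working session

There is one attempt and no reset: what is moved stays moved. The work goes in short steps, Python scripts to look and compute and a shell command to move; the robot and the scene stay as the last step left them, time stands still between calls to the robot, and variables do not carry over. Pictures are saved under pics/ and viewed, about 12 in all and at most 16, crops included, and the job is handed in when it is done.

```bash
ls; mkdir -p pics; cat > h.py <<'E'
import numpy as np, cv2
from scipy.spatial.transform import Rotation as R
from bench import r, viewer, nets
def proj(name,P):
    c=viewer.calibration(name); P=np.atleast_2d(P); q=(c["world_to_cam"]@np.c_[P,np.ones(len(P))].T)[:3]
    p=c["mtx"]@np.array([q[0],-q[1],-q[2]]); return (p[:2]/p[2]).T
def cloud(name,depth):
    c=viewer.calibration(name); K=c["mtx"]; v,u=np.mgrid[:384,:512]
    x=(u-K[0,2])/K[0,0]*depth; y=(v-K[1,2])/K[1,1]*depth
    q=np.stack([x,-y,-depth,np.ones_like(x)],-1); W=q@np.linalg.inv(c["world_to_cam"]).T
    return W[...,:3]
def shot(name,fn):
    im,d=viewer.grab_frame(name); cv2.imwrite(f"pics/{fn}.png",im[...,::-1]); return im,d,cloud(name,d)
def st():
    o=r.get_obs(); M=R.from_rotvec(o["orientation"]).as_matrix()
    print("t",round(o["clock"],2),"tcp",np.round(o["tcp_pos"],4),"x",np.round(M[:,0],3),"y",np.round(M[:,1],3),"z",np.round(M[:,2],3),"F",np.round(o["contact_force"],1),"w",round(o["grip_width"],4)); return o,M
E
python3 - <<'E'
from h import *
o,M=st(); print(o["joints"])
for c in("scene","side"):
    shot(c,c+"0")
    for n in "dial_grip dial_mark hole1 bung1_center dowel_grip holder_mouth tray_post bin pot tape saucer".split():
        print(c,n,[(np.round(d["location"],3).tolist(),round(float(d["score"]),2)) for d in nets.look_for(n,c)[:5]])
im=np.hstack([cv2.imread("pics/scene0.png"),cv2.imread("pics/side0.png")]); 
E
```

```text
pics
t 0.0 tcp [0.2355 0.6319 0.2303] x [-0.001 -0.002 -1.   ] y [ 0.349  0.937 -0.002] z [ 0.937 -0.349  0.   ] F [0.3 0.1 0.5] w 0.0856
[-1.3221182   0.47781705  0.02234381  1.55648624 -0.0115275   1.10930068
 -0.08313   ]
scene dial_grip [([0.618, -0.187, 0.118], 0.56)]
scene dial_mark [([0.646, -0.041, 0.086], 0.75)]
scene hole1 [([0.462, 0.293, 0.14], 0.66), ([0.645, -0.04, 0.088], 0.63)]
scene bung1_center []
scene dowel_grip [([0.462, 0.288, 0.14], 0.79)]
scene holder_mouth [([0.471, 0.279, 0.052], 0.94)]
scene tray_post [([0.671, -0.0, 0.015], 0.59)]
scene bin [([0.442, -0.323, 0.006], 0.76), ([0.634, -0.084, 0.084], 0.4)]
scene pot [([0.696, 0.357, 0.043], 0.68)]
scene tape [([0.674, -0.415, 0.038], 0.6)]
scene saucer [([0.805, 0.052, 0.008], 0.68)]
side dial_grip [([0.606, -0.175, 0.113], 0.6), ([0.668, -0.394, 0.028], 0.47)]
side dial_mark [([0.63, 0.024, 0.082], 0.57)]
side hole1 [([0.627, 0.02, 0.083], 0.83), ([0.813, 0.043, 0.011], 0.53)]
side bung1_center [([0.635, -0.079, 0.088], 0.53)]
side dowel_grip [([0.459, 0.3, 0.143], 0.91)]
side holder_mouth [([0.465, 0.316, 0.053], 0.82), ([0.621, 0.025, 0.084], 0.59)]
side tray_post [([0.587, 0.014, 0.015], 0.91), ([0.671, -0.393, 0.031], 0.26)]
side bin [([0.451, -0.343, 0.019], 0.81)]
side pot [([0.702, 0.345, 0.04], 0.75)]
side tape [([0.665, -0.39, 0.03], 0.66)]
side saucer [([0.809, 0.042, 0.014], 0.55)]
```

View pics/scene0.png

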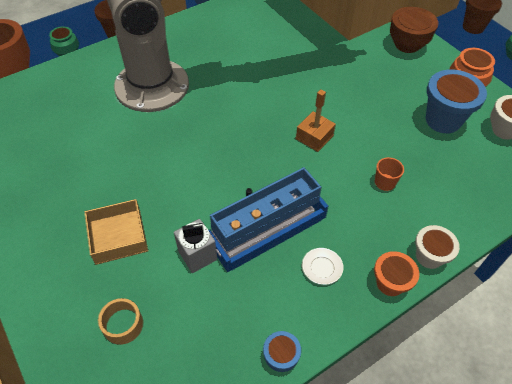

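View pics/side0.png

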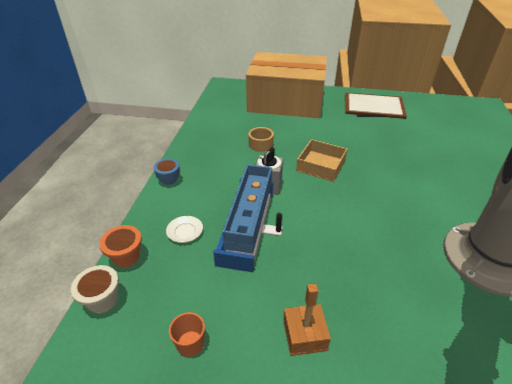

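Bungs show in holes 1 and 2 (scene px (236,224) and (256,213)). Holes 3 and 4 look empty, and the black tray post is at (249,192). Next I fit the geometry from depth.

```bash
cat > geo.py <<'E'
from h import *
def rect(P):
    (c,s,a)=cv2.minAreaRect((P[:,:2]*1000).astype(np.float32)); return np.round(c,1),np.round(s,1),round(a,1)
def within(W,x,y,z): return W[(W[...,0]>x[0])&(W[...,0]<x[1])&(W[...,1]>y[0])&(W[...,1]<y[1])&(W[...,2]>z[0])&(W[...,2]<z[1])]
if __name__=="__main__":
  for c in("scene","side"):
    im,d,W=shot(c,c+"1")
    print(c)
    for n,b in dict(rim=((.5,.75),(-.15,.2),(.112,.13)),stand=((.38,.56),(.2,.4),(.044,.058)),handle=((.38,.56),(.2,.4),(.115,.18)),binrim=((.33,.56),(-.46,-.2),(.04,.06)),post=((.5,.6),(-.1,.12),(.012,.085)),dialgrip=((.54,.68),(-.26,-.12),(.1,.14)),housing=((.54,.68),(-.26,-.12),(.07,.1))).items():
        P=within(W,*b); print(n,len(P),rect(P) if len(P)>5 else "",np.round(P.max(0)*1000),np.round(np.median(P,0)*1000,1))
    m=(im[...,0]>170)&(im[...,1]>110)&(im[...,2]<110)&(W[...,0]>.5)&(abs(W[...,1])<.15)
    n,l,s,ce=cv2.connectedComponentsWithStats(m.astype(np.uint8))
    for i in range(1,n):
        if s[i,4]>8: print("cork",ce[i].round(),s[i,4],np.round(np.median(W[l==i],0)*1000,1))
E
python3 geo.py
```

```text
scene
rim 926 (array([637.2,   1.4]), array([270.6,  78. ]), 88.6) [679. 137. 127.] [638.4  -5.5 118.8]
stand 578 (array([462.3, 294.8]), array([81.4, 89.2]), 18.3) [513. 345.  58.] [467.4 289.2  51.8]
handle 154 (array([462.4, 294.6]), array([20.9, 21.5]), 17.1) [474. 307. 180.] [465.5 289.8 157.2]
binrim 572 (array([ 453.7, -324.3]), array([130.2, 135.9]), 73.2) [ 536. -244.   57.] [ 458.3 -328.9   48.5]
post 38 (array([556.3,   2.8]), array([12.8, 15.9]), 56.6) [564.  10.  74.] [5.583e+02 1.000e-01 6.680e+01]
dialgrip 541 (array([ 623., -165.]), array([110.6,  72.5]), 73.2) [ 673. -120.  140.] [ 620.2 -178.1  117. ]
housing 776 (array([ 621.9, -169.8]), array([105.9,  94.1]), 85.9) [ 672. -120.  100.] [ 636.6 -183.9   93.7]
cork [256. 213.] 47 [635.2 -27.7  89.2]
cork [235. 224.] 48 [633.8 -85.3  89.5]
cork [387. 278.] 243 [935.3 127.   70.1]
side
rim 589 (array([632.7,   2.9]), array([272.5,  74.4]), 88.3) [673. 140. 123.] [635.   36.2 119.5]
stand 1324 (array([458.1, 296.4]), array([80.5, 81.7]), 17.6) [507. 346.  57.] [459.6 304.4  52.3]
handle 262 (array([458.5, 297.6]), array([17.9, 19.1]), 18.4) [469. 307. 179.] [458.3 302.7 161.8]
binrim 333 (array([ 448.6, -323.4]), array([137.2, 130.7]), 73.0) [ 530. -241.   54.] [ 448.9 -309.1   47.4]
post 286 (array([572.5,   9.1]), array([215.5,  54.8]), 89.9) [600. 117.  84.] [595.7   8.3  56.9]
dialgrip 354 (array([ 622.9, -160.9]), array([97.1, 70.9]), 78.3) [ 666. -120.  139.] [ 612.  -163.5  113.2]
housing 339 (array([ 614.9, -170.2]), array([100.1,  89.4]), 88.1) [ 661. -120.  100.] [ 594.6 -153.    93.8]
cork [256. 184.] 20 [632.2 -82.9  89.6]
cork [252. 198.] 24 [632.5 -25.6  89.6]
cork [126. 230.] 150 [927.9 126.3  70.3]
```

```bash
python3 -m pendant '[85,-3,-38.5,40,0, 85,-3,-38.5,40,0, 85,-3,-38.5,40,0, 85,-3,-38.5,40,0, 85,-3,-38.5,40,0, 85,-3,-38.5,40,0, 85,-3,-38.5,40,0, 85,-3,-38.5,40,0, 85,-3,-38.5,40,0, 85,-3,-38.5,40,0, 85,-3,-38.5,40,0, 85,-3,-38.5,40,0, 85,-3,-38.5,40,0, 85,-3,-38.5,40,0, 85,-3,-38.5,40,0, 85,-3,-38.5,40,0, 85,0,0,0,0, 85,0,0,0,0]'; python3 - <<'E'
from h import *
o,M=st(); c=viewer.calibration("wrist"); Ci=np.linalg.inv(c["world_to_cam"]); print("cam in tool",np.round(M.T@(Ci[:3,3]-o["tcp_pos"]),3)); print(np.round(M.T@Ci[:3,:3],2))
shot("wrist","w1"); print(proj("wrist",[[.62,-.17,.117]]))
for n in("dial_grip","dial_mark"): print(n,[(np.round(d["location"],4),d["score"]) for d in nets.look_for(n,"wrist")])
E
```

```text
clock: 3.55
tcp_pos: [0.6202, -0.1677, 0.2789]
orientation: [0.28, 1.553, -0.279]
contact_force: [-0.6, 0.2, -0.2]
grip_width: 0.085
t 3.55 tcp [ 0.6202 -0.1677  0.2789] x [-0.001  0.001 -1.   ] y [0.349 0.937 0.   ] z [ 0.937 -0.349 -0.001] F [-0.6  0.2 -0.2] w 0.085
cam in tool [-0.143  0.001 -0.069]
[[-0.    0.27 -0.96]
 [ 1.   -0.   -0.  ]
 [-0.   -0.96 -0.27]]
[[245.64673273 176.1774217 ]]
dial_grip []
dial_mark [(array([ 0.6258, -0.0489,  0.0855]), 0.95)]
```

View pics/w1.png

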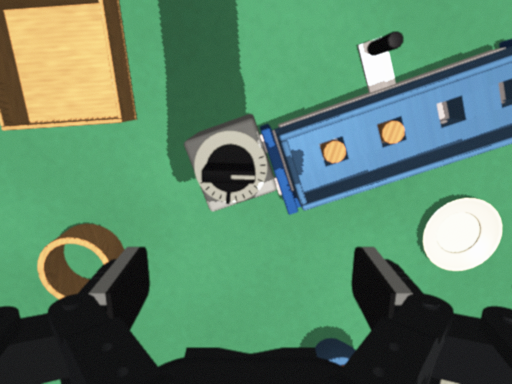

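The dial's white pointer points right in the image (about (240–255,178)). The long thick mark is at about (229,198). I'll rectify the view for precise angles.

```bash
cat > dial.py <<'E'
from h import *; import sys
im,d,W=shot("wrist",sys.argv[1])
out=[]
for z in (.093,.134):
    g=np.array([[.58+.08*j/300,-.21+.08*i/300,z] for i in(0,300) for j in(0,300)])  # x right, y up
    src=proj("wrist",g).astype(np.float32); dst=np.float32([[j,300-i] for i in(0,300) for j in(0,300)])
    out.append(cv2.warpPerspective(im,cv2.getPerspectiveTransform(src,dst),(301,301)))
cv2.imwrite(f"pics/{sys.argv[1]}r.png",np.hstack(out)[...,::-1])
P=W[(abs(W[...,0]-.62)<.04)&(abs(W[...,1]+.17)<.04)&(W[...,2]>.125)&(W[...,2]<.15)]
print(len(P),cv2.minAreaRect((P[:,:2]*1000).astype(np.float32)),np.median(P[:,2]))
E
python3 dial.py w2
```

```text
860 ((610.6441650390625, -183.0071258544922), (46.33745193481445, 12.460500717163086), 68.07726287841797) 0.13674292766506543
```

View pics/w2r.png

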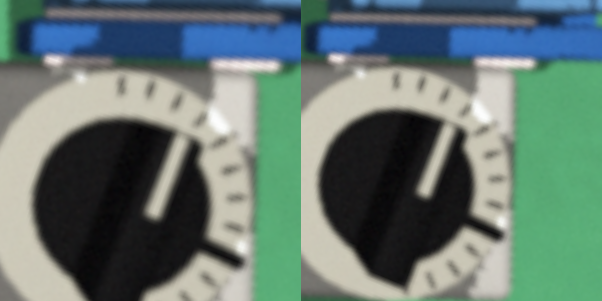

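```bash
python3 -m pendant '[50,0,-17.7,-3.7,0, 50,10,0,0,-0.172, 50,10,0,0,-0.172, 50,10,0,0,-0.172, 50,10,0,0,-0.172, 50,10,0,0,-0.172, 50,10,0,0,-0.172, 50,10,0,0,-0.172, 50,10,0,0,-0.172, 50,10,0,0,-0.172, 50,30,0,0,0,50,0,0,0,0,50,0,0,0,0]'; python3 - <<'E'
from h import *
o,M=st(); print(o["joints"]); c=np.array([.6106,-.183,.108]); d=M.T@(c-o["tcp_pos"]); print("delta tool mm",d*1000); print("jaw ang",np.degrees(np.arctan2(M[1,1],M[0,1])))
E
```

```text
clock: 5.38
tcp_pos: [0.6107, -0.1843, 0.1603]
orientation: [-0.926, 1.365, 0.924]
contact_force: [0.2, 0.7, -0.4]
grip_width: 0.0501
t 5.38 tcp [ 0.6107 -0.1843  0.1603] x [ 0.001 -0.001 -1.   ] y [-0.929  0.371 -0.001] z [ 0.371  0.929 -0.   ] F [ 0.2  0.7 -0.4] w 0.0501
[ 1.91643378e-01  4.85977060e-01  4.52358346e-03  1.71619883e+00
 -1.83584943e-03  9.38539168e-01  2.95822103e+00]
delta tool mm [52.28777094  0.62968753  1.16108883]
jaw ang 158.22199081014622
```

```bash
python3 -m pendant '[50,26,0.6,1.2,0,50,26,0,0,0,50,0,0,0,0,5,0,0,0,0,5,0,0,0,0,5,0,0,0,0,5,0,0,0,0]' 60; python3 -c "
from h import *
st()"
```

```text
clock: 6.25
tcp_pos: [0.6116, -0.1825, 0.109]
orientation: [-0.926, 1.363, 0.923]
contact_force: [-1.5, 0.6, 6.5]
grip_width: 0.0109
t 6.25 tcp [ 0.6116 -0.1825  0.109 ] x [ 0.003 -0.001 -1.   ] y [-0.929  0.371 -0.003] z [0.371 0.929 0.   ] F [-1.5  0.6  6.5] w 0.0109
```

```bash
python3 -m pendant '[5,-1,0,0,0.1, 5,0,0,0,0.155, 5,0,0,0,0.155, 5,0,0,0,0.155, 5,0,0,0,0.155,5,0,0,0,0.155,5,0,0,0,0.155,5,0,0,0,0.155,5,0,0,0,0.155,5,0,0,0,0.155,5,0,0,0,0.15,5,0,0,0,0,5,0,0,0,0]'; python3 - <<'E'
from h import *
o,M=st(); print("jaw ang",np.degrees(np.arctan2(M[1,1],M[0,1])))
E
```

```text
clock: 7.88
tcp_pos: [0.6126, -0.1853, 0.1091]
orientation: [0.354, 1.535, -0.36]
contact_force: [6.6, -7.8, -6.2]
grip_width: 0.0109
t 7.88 tcp [ 0.6126 -0.1853  0.1091] x [ 0.005 -0.005 -1.   ] y [ 0.44   0.898 -0.002] z [ 0.898 -0.44   0.007] F [ 6.6 -7.8 -6.2] w 0.0109
jaw ang 63.906523540692376
```

```bash
python3 -m pendant '[35,0,0,0,0,35,0,0,0,0,35,-20,0,0,0,35,-50,0,0,0,35,-50,0,0,0,85,-50,0,0,0,85,0,0,0,0,85,0,0,0,0]' ; python3 dial.py w3; python3 - <<'E'
from h import *
o,M=st(); print("jaw ang",np.degrees(np.arctan2(M[1,1],M[0,1])))
E
```

```text
clock: 8.88
tcp_pos: [0.6103, -0.1819, 0.2789]
orientation: [0.356, 1.541, -0.355]
contact_force: [-0.9, 0.6, -0.4]
grip_width: 0.0848
744 ((609.723388671875, -182.8863525390625), (11.917969703674316, 45.959922790527344), 63.62032699584961) 0.13580712488425548
t 8.93 tcp [ 0.6099 -0.1818  0.2778] x [-0.001  0.001 -1.   ] y [0.438 0.899 0.   ] z [ 0.899 -0.438 -0.001] F [-0.4  0.1 -1. ] w 0.0847
jaw ang 64.01162958673514
```

View pics/w3r.png

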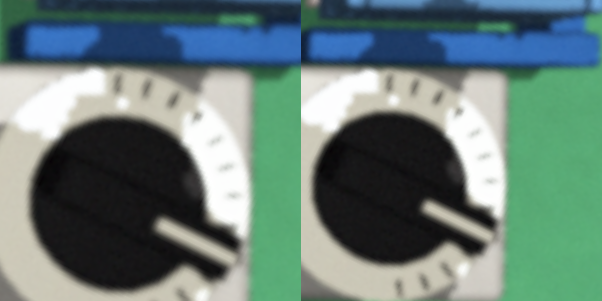

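The pointer line now covers the long mark, at about −26.5° against the −26.3 to −27° measured for the mark. Next is the dowel.

```bash
python3 -m pendant '[85,0,40.4,-38.2,0,85,0,40.4,-38.2,0,85,0,40.4,-38.2,0,85,0,40.4,-38.2,0,85,0,40.4,-38.2,0,85,0,40.4,-38.2,0,85,0,40.4,-38.2,0,85,0,40.4,-38.2,0,85,0,40.4,-38.2,0,85,0,0,0,0.162,85,0,0,0,0.162,85,0,0,0,0.162,85,0,0,0,0.162,85,0,0,0,0.162,85,0,0,0,0,85,0,0,0,0]' ; cat > dow.py <<'E'
from geo import *; import sys
o,M=st(); im,d,W=shot("wrist",sys.argv[1])
P=within(W,(.4,.53),(.22,.37),(.168,.19)); print("top",len(P),rect(P),np.median(P[:,2]))
P=within(W,(.4,.53),(.22,.37),(.13,.17)); print("handle",len(P),rect(P))
P=within(W,(.36,.56),(.18,.4),(.046,.058)); print("stand",len(P),rect(P),np.median(P[:,2]))
E
python3 dow.py w4
```

```text
clock: 10.92
tcp_pos: [0.4605, 0.2951, 0.2776]
orientation: [0.977, 1.34, -0.979]
contact_force: [-0.8, -1.4, 0.6]
grip_width: 0.085
t 10.93 tcp [0.4605 0.2951 0.2776] x [-0.001 -0.001 -1.   ] y [ 0.952  0.305 -0.001] z [ 0.305 -0.952  0.001] F [-0.8 -1.4  0.6] w 0.085
top 613 (array([460.4, 297.5]), array([17.2, 18.2]), 17.9) 0.17736911663282395
handle 224 (array([457.7, 305.3]), array([18. ,  2.3]), 17.6)
stand 4479 (array([460.3, 297.8]), array([80. , 79.5]), 17.8) 0.052625869811361414
```

```bash
python3 -m pendant '[85,50,0.7,-2.3,0,85,50,0,0,0,85,42,0,0,0,85,0,0,0,0,10,0,0,0,0,10,0,0,0,0,10,0,0,0,0,10,0,0,0,0,10,0,0,0,0]' 80; python3 dow.py w5
```

```text
clock: 12.1
tcp_pos: [0.4607, 0.298, 0.1373]
orientation: [0.98, 1.34, -0.98]
contact_force: [-2.1, -0.6, 6.9]
grip_width: 0.0173
t 12.1 tcp [0.4607 0.298  0.1373] x [-0.     0.001 -1.   ] y [ 0.953  0.302 -0.   ] z [ 0.302 -0.953 -0.001] F [-2.1 -0.6  6.9] w 0.0173
top 7354 (array([460.1, 300.5]), array([86. , 25.3]), 17.5) 0.17805256070333741
handle 3655 (array([458.1, 307.5]), array([44.3,  5.8]), 17.5)
stand 10011 (array([459.8, 297.9]), array([80.1, 79. ]), 17.6) 0.05246034994426549
```

```bash
python3 -m pendant '[10,-30,0,0,0,10,-40,0,0,0,10,-40,0,0,0,10,-40,0,0,0,10,0,8.4,45.3,0,10,0,8.4,45.3,0,10,0,8.4,45.3,0,10,0,8.4,45.3,0,10,0,8.4,45.3,0,10,0,8.4,45.3,0,10,0,8.4,45.3,0,10,0,8.4,45.3,0,10,0,0,0,0,10,0,0,0,0]'; cat > tr.py <<'E'
from geo import *; import sys
o,M=st()
for c in sys.argv[1].split(","):
    im,d,W=shot(c,c+sys.argv[2])
    P=within(W,(.5,.75),(-.15,.2),(.114,.128)); print(c,"rim",len(P),rect(P))
    m=(im[...,0]>150)&(im[...,1]>100)&(im[...,2]<130)&(W[...,0]>.5)&(W[...,0]<.7)&(abs(W[...,1])<.13)&(W[...,2]<.1)&(W[...,2]>.05)
    n,l,s,ce=cv2.connectedComponentsWithStats(m.astype(np.uint8))
    for i in range(1,n):
        if s[i,4]>15: print("cork",ce[i].round(),s[i,4],np.round(np.median(W[l==i],0)*1000,1),rect(W[l==i]))
E
python3 tr.py wrist,scene,side a
```

```text
clock: 13.9
tcp_pos: [0.6342, -0.0268, 0.2861]
orientation: [0.98, 1.34, -0.98]
contact_force: [0.5, 0.7, -1.1]
grip_width: 0.0166
t 13.9 tcp [ 0.6342 -0.0268  0.2861] x [-0.001  0.001 -1.   ] y [ 0.953  0.302 -0.   ] z [ 0.302 -0.953 -0.001] F [ 0.5  0.7 -1.1] w 0.0166
wrist rim 3879 (array([635.4,   4.2]), array([268.6,  74.1]), 88.8)
cork [251. 167.] 287 [634.5 -24.4  89.7] (array([634.1, -24.4]), array([20., 21.]), 9.4)
cork [231. 218.] 184 [631.4 -83.2  89.7] (array([631.1, -83.3]), array([13.8, 19.2]), 15.9)
scene rim 797 (array([636.2,   2.2]), array([271.6,  78.2]), 88.5)
side rim 520 (array([633.1,   2.1]), array([271.6,  74.4]), 88.6)
```

View pics/wrista.png

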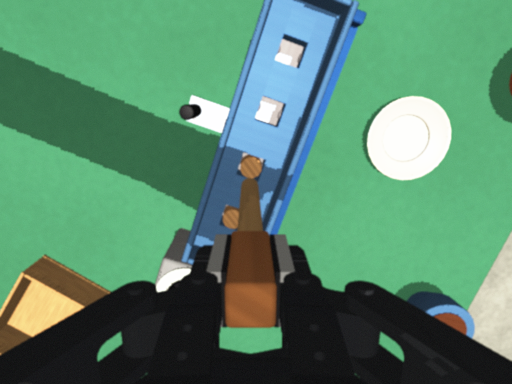

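```bash
python3 -m pendant '[10,30,0,-0.8,0,10,25,0,0,0,10,8,0,0,0,10,6,0,0,0,10,6,0,0,0,10,6,0,0,0,10,6,0,0,0,10,6,0,0,0,10,6,0,0,0,10,6,0,0,0,10,0,0,0,0]' 100; python3 -c "
from h import *
st()"
```

```text
clock: 15.42
tcp_pos: [0.6341, -0.0264, 0.1809]
orientation: [0.98, 1.339, -0.98]
contact_force: [0.1, -0.0, -1.3]
grip_width: 0.0167
t 15.43 tcp [ 0.6341 -0.0264  0.1809] x [-0.001  0.    -1.   ] y [ 0.953  0.302 -0.   ] z [ 0.302 -0.953 -0.   ] F [ 0.1 -0.  -1.3] w 0.0167
```

```bash
python3 -m pendant '[10,-30,0,0,0,10,-45,0,0,0,10,-30,0,0,0,10,0,-9.6,27.5,0,10,0,-9.6,27.5,0,10,0,0,0,0,10,0,0,0,0]'; python3 tr.py wrist b
python3 - <<'E'
from h import *
im,d=viewer.grab_frame("scene"); 
a=cv2.resize(im[150:270,170:340],None,fx=4,fy=4); cv2.imwrite("pics/sceneb.png",a[...,::-1])
E
```

```text
clock: 16.3
tcp_pos: [0.6327, -0.084, 0.2862]
orientation: [0.98, 1.34, -0.979]
contact_force: [-0.2, 0.4, -1.6]
grip_width: 0.0167
t 16.3 tcp [ 0.6327 -0.084   0.2862] x [ 0.     0.001 -1.   ] y [0.953 0.303 0.   ] z [ 0.303 -0.953 -0.001] F [-0.2  0.4 -1.6] w 0.0167
wrist rim 3685 (array([634.7, -24.2]), array([213.9,  74.2]), 88.7)
cork [250. 168.] 318 [633.2 -82.7  89.5] (array([632.8, -83.1]), array([20.2, 19.8]), 17.7)
```

View pics/sceneb.png

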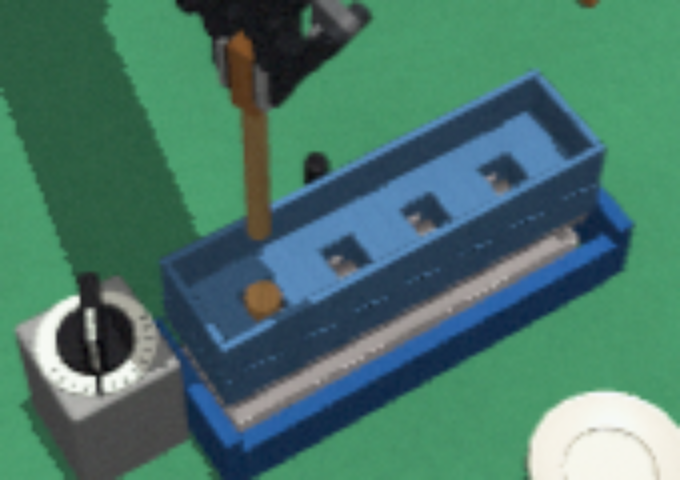

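Hole 2 is now empty, bung 1 is left (crop px (262,298)), and the dowel hangs straight above it.

```bash
python3 -m pendant '[10,30,0,0,0,10,25,0,0,0,10,8,0,0,0,10,6,0,0,0,10,6,0,0,0,10,6,0,0,0,10,6,0,0,0,10,6,0,0,0,10,6,0,0,0,10,6,0,0,0,10,0,0,0,0]'; python3 -m pendant '[10,-30,0,0,0,10,-45,0,0,0,10,-30,0,0,0,10,0,0,0,0]'; python3 tr.py wrist c; python3 - <<'E'
from h import *
im,d=viewer.grab_frame("scene"); 
a=cv2.resize(im[150:270,170:340],None,fx=3,fy=3); b=cv2.resize(cv2.imread("pics/wristc.png")[100:340,130:370],None,fx=1.5,fy=1.5)
cv2.imwrite("pics/cc.png",np.hstack([a[...,::-1],b]))
E
```

```text
clock: 17.77
tcp_pos: [0.6324, -0.0846, 0.1808]
orientation: [0.98, 1.34, -0.98]
contact_force: [0.5, 0.7, -1.3]
grip_width: 0.0172
clock: 18.27
tcp_pos: [0.6341, -0.0854, 0.2892]
orientation: [0.982, 1.334, -0.977]
contact_force: [0.3, -0.2, -1.4]
grip_width: 0.0169
t 18.27 tcp [ 0.6341 -0.0854  0.2892] x [ 0.006 -0.    -1.   ] y [0.953 0.302 0.005] z [ 0.302 -0.953  0.002] F [ 0.3 -0.2 -1.4] w 0.0169
wrist rim 3478 (array([633.1, -25.3]), array([212.3,  74.1]), 88.7)
```

View pics/cc.png

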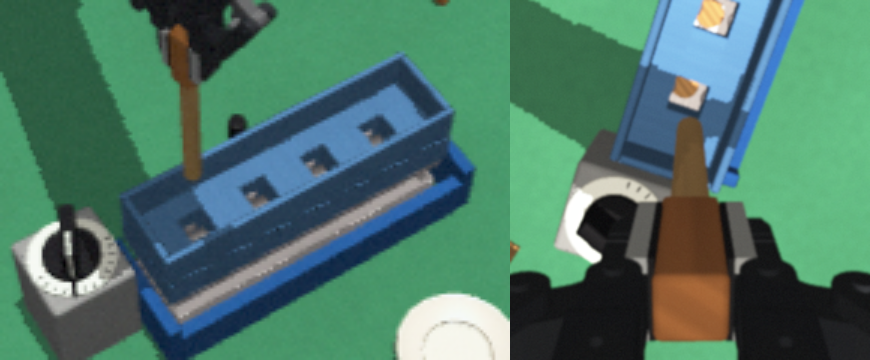

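Both bungs are out, and the cork ends show through the holes onto the tray. Now I return the dowel.

```bash
python3 -m pendant '[10,0,-6.1,-52,0,10,0,-6.1,-52,0,10,0,-6.1,-52,0,10,0,-6.1,-52,0,10,0,-6.1,-52,0,10,0,-6.1,-52,0,10,0,-6.1,-52,0,10,0,-6.1,-52,0,10,30,0,0,0,10,30,0,0,0,10,20,0,0,0,10,0,0,0,0,10,0,0,0,0]'; python3 - <<'E'
from geo import *
o,M=st()
print("delta to pick pose, tool mm",np.round(M.T@(np.array([.4607,.298,.1373])-o["tcp_pos"])*1000,1))
for c in("scene","side"):
    im,d,W=shot(c,c+"d")
    for lo,hi in((.075,.09),(.09,.105),(.105,.12),(.12,.135)):
        P=within(W,(.40,.52),(.24,.36),(lo,hi)); print(c,lo,len(P),np.round(np.median(P,0)*1000,1) if len(P) else "")
E
```

```text
clock: 20.0
tcp_pos: [0.4604, 0.2969, 0.2064]
orientation: [0.98, 1.339, -0.98]
contact_force: [0.1, 0.3, 0.0]
grip_width: 0.0168
t 20.0 tcp [0.4604 0.2969 0.2064] x [-0. -0. -1.] y [ 0.953  0.302 -0.   ] z [ 0.302 -0.953  0.   ] F [0.1 0.3 0. ] w 0.0168
delta to pick pose, tool mm [69.1  0.6 -1. ]
scene 0.075 18 [463.5 291.3  85. ]
scene 0.09 17 [465.  291.8  96.6]
scene 0.105 21 [465.1 290.9 111.7]
scene 0.12 21 [465.6 291.1 128.3]
side 0.075 21 [458.3 299.9  84.3]
side 0.09 27 [460.  300.9  97.6]
side 0.105 35 [459.5 301.2 112.8]
side 0.12 29 [459.1 301.  127.9]
```

```bash
python3 -m pendant '[10,15,0.6,-1,0,10,8,0,0,0,10,6,0,0,0,10,6,0,0,0,10,6,0,0,0,10,0,0,0,0]'
```

```text
clock: 20.85
tcp_pos: [0.4603, 0.2979, 0.1648]
orientation: [0.979, 1.339, -0.981]
contact_force: [-0.3, -0.3, 0.2]
grip_width: 0.0169
```

Tip about 17 mm into the hole without force.

```bash
python3 -m pendant '[10,8,0,0,0,10,8,0,0,0,10,6,0,0,0,10,4,0,0,0,10,0,0,0,0]'
```

```text
clock: 21.48
tcp_pos: [0.4604, 0.2979, 0.139]
orientation: [0.98, 1.339, -0.981]
contact_force: [-0.4, -0.3, -0.3]
grip_width: 0.0168
```

```bash
python3 -m pendant '[10,1.5,0,0,0,10,0,0,0,0,85,0,0,0,0,85,0,0,0,0,85,0,0,0,0,85,-30,0,0,0,85,-50,0,0,0,85,-60,0,0,0,85,0,0,0,0,85,0,0,0,0]'; python3 dow.py w6
```

```text
clock: 22.72
tcp_pos: [0.4602, 0.298, 0.2775]
orientation: [0.98, 1.339, -0.98]
contact_force: [-1.0, 0.2, -1.5]
grip_width: 0.085
t 22.73 tcp [0.4602 0.298  0.2775] x [-0.  0. -1.] y [ 0.953  0.302 -0.   ] z [ 0.302 -0.953 -0.   ] F [-1.   0.2 -1.5] w 0.085
top 623 (array([460.5, 298. ]), array([17.9, 17.9]), 17.6) 0.17634971644915054
handle 237 (array([458.2, 305.5]), array([17.9,  2.5]), 17.7)
stand 4436 (array([459.4, 296.8]), array([80.2, 79.9]), 17.8) 0.0516261802437494
```

```bash
python3 -m pendant '[85,0,0.2,51.6,0,85,0,0.2,51.6,0,85,0,0.2,51.6,0,85,0,0.2,51.6,0,85,0,0.2,51.6,0,85,0,0.2,51.6,0,85,0,0,0,-0.177,85,0,0,0,-0.177,85,0,0,0,-0.177,85,0,0,0,-0.177,85,0,0,0,-0.177,85,0,0,0,-0.177,85,0,0,0,-0.177,85,0,0,0,0,85,0,0,0,0]'; python3 - <<'E'
from geo import *
o,M=st(); im,d,W=shot("wrist","w7")
P=within(W,(.53,.585),(-.04,.04),(.058,.08)); print(len(P),rect(P),np.median(P[:,2]))
P=within(W,(.57,.75),(-.15,.2),(.112,.13)); print("rim",rect(P),np.percentile(P[:,0],1))
E
```

```text
clock: 24.65
tcp_pos: [0.5548, 0.0032, 0.2768]
orientation: [0.022, 1.572, -0.023]
contact_force: [0.3, -0.3, 0.4]
grip_width: 0.0849
t 24.65 tcp [0.5548 0.0032 0.2768] x [-0.002 -0.    -1.   ] y [ 0.028  1.    -0.   ] z [ 1.    -0.028 -0.002] F [ 0.3 -0.3  0.4] w 0.0849
190 (array([554.6,   5.4]), array([15.1, 14.5]), 41.0) 0.06852244757595496
rim (array([634.6,   3.6]), array([269.5,  74.4]), 88.7) 0.5954222801939489
```

```bash
python3 -m pendant '[50,45,1.8,-1.5,0,50,50,0,0,0,50,50,0,0,0,50,50,0,0,0,50,33,0,0,0,50,0,0,0,0,10,0,0,0,0,10,0,0,0,0,10,0,0,0,0,10,0,0,0,0]' 60
```

```text
clock: 25.95
tcp_pos: [0.5552, 0.004, 0.0518]
orientation: [0.02, 1.567, -0.021]
contact_force: [-1.3, -4.1, 6.8]
grip_width: 0.0137
```

```bash
python3 -m pendant '[10,0,0,-5,0,10,0,0,-8,0,10,0,0,-11,0,10,0,0,-12,0,10,0,0,-12,0,10,0,0,-12,0,10,0,0,-12,0,10,0,0,-12,0,10,0,0,-12,0,10,0,0,-8,0,10,0,0,-5,0,10,0,0,0,0]'; python3 - <<'E'
from geo import *
o,M=st()
im,d,W=shot("wrist","w8"); shot("scene","scene2")
E
```

```text
clock: 27.45
tcp_pos: [0.4464, 0.0067, 0.0516]
orientation: [0.021, 1.566, -0.021]
contact_force: [-1.4, -5.4, 14.6]
grip_width: 0.0134
t 27.45 tcp [0.4464 0.0067 0.0516] x [ 0.004 -0.    -1.   ] y [0.027 1.    0.   ] z [ 1.    -0.027  0.004] F [-1.4 -5.4 14.6] w 0.0134
```

View pics/scene2.png

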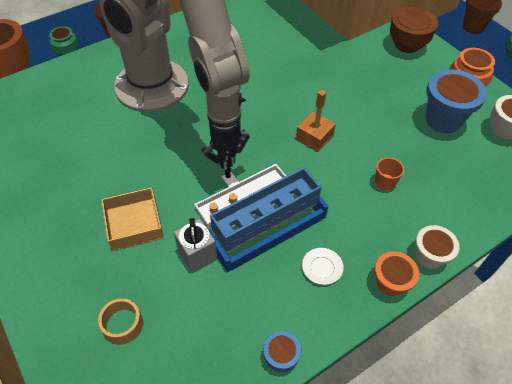

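The tray is out with both bungs in it (px (213,208) and (233,198)). The box has moved and is now at about (132,219).

```bash
python3 -m pendant '[50,0,0,0,0,50,0,0,0,0,50,-30,0,0,0,50,-60,0,0,0,50,-60,0,0,0,85,-50,0,0,0,85,0,-30,40,0,85,0,-30,40,0,85,0,0,0,0,85,0,0,0,0]'; python3 - <<'E'
from geo import *
o,M=st(); im,d,W=shot("wrist","w9")
m=(W[...,0]>.47)&(W[...,0]<.575)&(W[...,1]>-.13)&(W[...,1]<.13)&(W[...,2]<.04)&(im[...,0]>im[...,2]*1.5)&(im[...,0]>90)
n,l,s,ce=cv2.connectedComponentsWithStats(m.astype(np.uint8))
for i in range(1,n):
    if s[i,4]>30: P=W[l==i]; Q=P[P[:,2]>P[:,2].max()-.008]; print(ce[i].round(),s[i,4],rect(P),"top",rect(Q),len(Q),np.percentile(P[:,2],[10,50,95]).round(4))
for c in("scene","side"):
    im2,d,W2=shot(c,c+"e"); P=within(W2,(.3,.56),(-.46,-.15),(.042,.058)); print(c,"bin",rect(P),len(P))
cv2.imwrite("pics/w9c.png",cv2.resize(im[60:260,130:390],None,fx=2.5,fy=2.5)[...,::-1])
E
```

```text
clock: 28.8
tcp_pos: [0.5225, -0.0535, 0.2492]
orientation: [0.02, 1.573, -0.019]
contact_force: [-0.3, 0.7, -0.1]
grip_width: 0.0851
t 28.8 tcp [ 0.5225 -0.0535  0.2492] x [-0.002  0.    -1.   ] y [0.024 1.    0.   ] z [ 1.    -0.024 -0.002] F [-0.3  0.7 -0.1] w 0.0851
[222. 163.] 300 (array([521.4, -82.4]), array([20.3, 20.2]), 41.9) top (array([521.4, -82.4]), array([20.3, 20.2]), 41.9) 298 [0.0284 0.0296 0.0308]
[276. 163.] 284 (array([523.4, -24.7]), array([20.3, 19. ]), 13.2) top (array([523.4, -24.7]), array([20.3, 19. ]), 13.2) 283 [0.0286 0.0296 0.0307]
scene bin (array([ 442.3, -274.6]), array([130.1, 134.9]), 73.4) 467
side bin (array([ 438. , -273.4]), array([137.9, 131.2]), 72.9) 316
```

View pics/w9c.png

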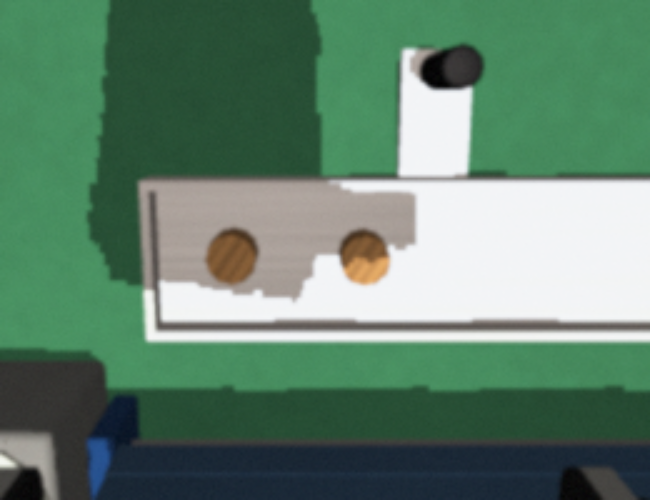

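Both bungs stand upright in the tray (crop px (232,257) and (365,257)). Grasping bung 2.

```bash
python3 -m pendant '[50,47,28.5,0.5,0,50,50,0,0,0,50,50,0,0,0,50,50,0,0,0,50,25,0,0,0,50,15,0,0,0,50,0,0,0,0,10,0,0,0,0,10,0,0,0,0,10,0,0,0,0,10,0,0,0,0,10,-40,0,0,0,10,-50,0,0,0,10,-50,0,0,0,10,0,0,0,0]' 50
```

```text
clock: 30.82
tcp_pos: [0.5275, -0.0257, 0.1571]
orientation: [0.021, 1.562, -0.018]
contact_force: [-0.4, 0.0, -1.2]
grip_width: 0.0198
```

```bash
python3 -m pendant '[10,0,-45.2,-15.8,0,10,0,-45.2,-15.8,0,10,0,-45.2,-15.8,0,10,0,-45.2,-15.8,0,10,0,-45.2,-15.8,0,10,40,0,0,0,10,40,0,0,0,10,40,0,0,0,10,0,0,0,0]'; python3 -c "
from h import *
st()
for c in('scene',): shot(c,c+'f')"
```

```text
clock: 31.95
tcp_pos: [0.4373, -0.2485, 0.0303]
orientation: [0.022, 1.577, -0.018]
contact_force: [-0.3, 0.7, 0.3]
grip_width: 0.0195
t 31.95 tcp [ 0.4373 -0.2485  0.0303] x [-0.006  0.002 -1.   ] y [0.025 1.    0.002] z [ 1.    -0.025 -0.006] F [-0.3  0.7  0.3] w 0.0195
```

```bash
python3 -m pendant '[40,0,0,0,0,40,0,0,0,0,40,-40,0,0,0,40,-50,0,0,0,40,-50,0,0,0,50,-20,42,20,0,50,0,42,20,0,50,0,42,20,0,50,0,42,20,0,50,0,0,0,0,50,0,0,0,0]'; python3 - <<'E'
from geo import *
o,M=st(); im,d,W=shot("wrist","w10")
P=within(W,(.49,.555),(-.12,.0),(.022,.036)); print(rect(P),len(P))
t=np.r_[cv2.minAreaRect((P[:,:2]*1000).astype(np.float32))[0],12]/1000
print("delta",np.round(M.T@(t-o["tcp_pos"])*1000,1))
im,d,W=shot("scene","scene3"); cv2.imwrite("pics/s3.png",cv2.resize(im[150:290,80:260],None,fx=4,fy=4)[...,::-1])
P=within(W,(.36,.52),(-.35,-.2),(.008,.04)); print("bin centre area",rect(within(W,(.3,.56),(-.46,-.15),(.042,.058))))
E
```

```text
clock: 33.38
tcp_pos: [0.5239, -0.0842, 0.1934]
orientation: [0.019, 1.57, -0.02]
contact_force: [0.3, -0.7, 0.2]
grip_width: 0.0502
t 33.38 tcp [ 0.5239 -0.0842  0.1934] x [ 0.001 -0.    -1.   ] y [ 0.025  1.    -0.   ] z [ 1.    -0.025  0.001] F [ 0.3 -0.7  0.2] w 0.0502
(array([522.5, -60.3]), array([ 65. , 119.4]), 0.0) 1196
delta [181.4  23.9  -2.1]
bin centre area (array([ 442.3, -274.6]), array([130.6, 136.2]), 73.6)
```

View pics/s3.png

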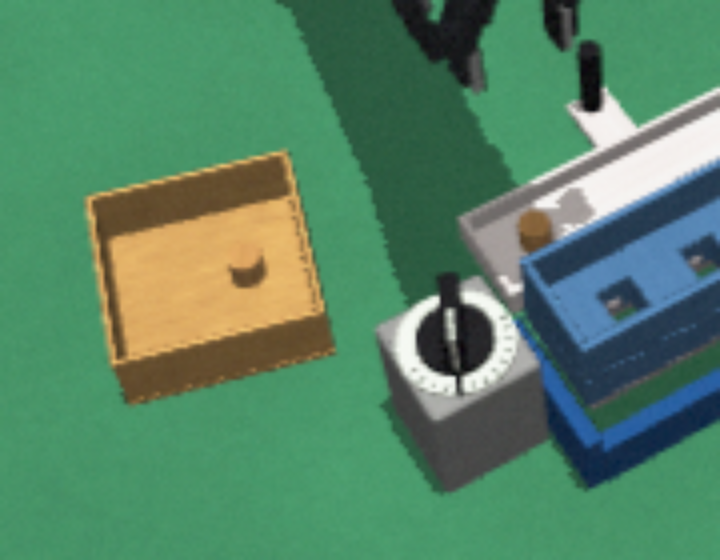

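Bung 2 stands in the box (px (247,265)), and bung 1 is still in the tray at (535,230). Grasping bung 1 at about (522,−83).

```bash
python3 -m pendant '[50,50,1.3,-2,0,50,50,0,0,0,50,50,0,0,0,50,31,0,0,0,50,0,0,0,0,10,0,0,0,0,10,0,0,0,0,10,0,0,0,0,10,0,0,0,0,10,-40,0,0,0,10,-50,0,0,0,10,-50,0,0,0,10,0,0,0,0]' 50
```

```text
clock: 35.1
tcp_pos: [0.5245, -0.0841, 0.1557]
orientation: [0.022, 1.563, -0.021]
contact_force: [1.3, -0.5, -0.4]
grip_width: 0.0194
```

```bash
python3 -m pendant '[10,0,-40.2,-22.3,0,10,0,-40.2,-22.3,0,10,0,-40.2,-22.3,0,10,0,-40.2,-22.3,0,10,0,-40.2,-22.3,0,10,40,0,0,0,10,40,0,0,0,10,40,0,0,0,10,0,0,0,0]'; python3 -c "
from h import *
st()"; python3 -m pendant '[36,0,0,0,0,36,0,0,0,0,36,-40,0,0,0,36,-50,0,0,0,36,-60,0,0,0,36,-30,0,0,0,36,0,0,0,0]'; python3 - <<'E'
from geo import *
im,d,W=shot("wrist","w11"); im2,d,W=shot("scene","scene4")
print("bin",rect(within(W,(.3,.56),(-.46,-.15),(.042,.058))))
cv2.imwrite("pics/s4.png",np.hstack([cv2.resize(im2[150:290,80:260],(494,384)),im[:,:300]])[...,::-1])
E
```

```text
clock: 36.22
tcp_pos: [0.4024, -0.2798, 0.0292]
orientation: [0.023, 1.577, -0.019]
contact_force: [-0.9, 0.8, 0.4]
grip_width: 0.0197
t 36.23 tcp [ 0.4024 -0.2798  0.0292] x [-0.007  0.003 -1.   ] y [0.027 1.    0.003] z [ 1.    -0.027 -0.007] F [-0.9  0.8  0.4] w 0.0197
clock: 37.1
tcp_pos: [0.4074, -0.2814, 0.2152]
orientation: [0.018, 1.563, -0.02]
contact_force: [0.2, -0.1, -0.8]
grip_width: 0.036
bin (array([ 442.5, -274.8]), array([130.5, 136.2]), 73.3)
```

View pics/s4.png

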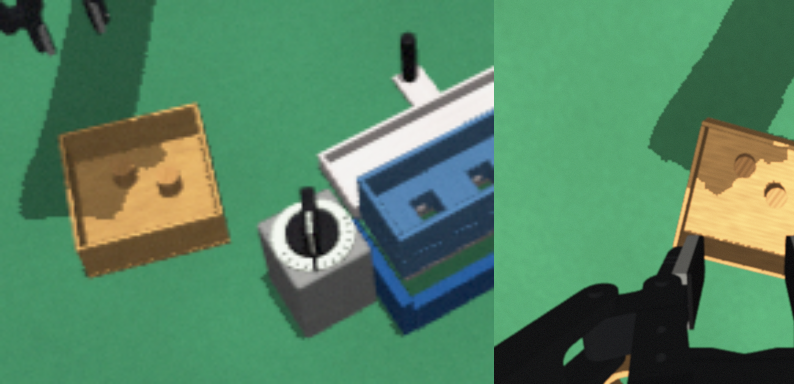

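Both bungs are in the box. Next I push the tray home.

```bash
python3 -m pendant '[50,0,48.2,5.2,0,50,0,48.2,5.2,0,50,0,48.2,5.2,0,50,0,48.2,5.2,0,50,0,48.2,5.2,0,50,0,48.2,5.2,0,50,0,0,0,0,50,0,0,0,0]'; python3 - <<'E'
from geo import *
o,M=st(); im,d,W=shot("wrist","w12")
P=within(W,(.41,.48),(-.04,.05),(.058,.08)); print(len(P),rect(P),np.median(P[:,2]))
E
```

```text
clock: 38.2
tcp_pos: [0.4432, 0.0072, 0.2108]
orientation: [0.019, 1.573, -0.02]
contact_force: [-0.6, -0.6, 1.1]
grip_width: 0.0502
t 38.2 tcp [0.4432 0.0072 0.2108] x [-0.002 -0.001 -1.   ] y [ 0.025  1.    -0.001] z [ 1.    -0.025 -0.002] F [-0.6 -0.6  1.1] w 0.0502
284 (array([453.,   7.]), array([14.7, 15.5]), 12.4) 0.06823966749371502
```

```bash
python3 -m pendant '[50,50,0,9,0,50,50,0,0,0,50,40,0,0,0,50,23,0,0,0,50,0,0,0,0,10,0,0,0,0,10,0,0,0,0,10,0,0,0,0,10,0,0,0,0]' 60;  python3 -m pendant '[10,0,0,6,0,10,0,0,10,0,10,0,0,12,0,10,0,0,12,0,10,0,0,12,0,10,0,0,12,0,10,0,0,12,0,10,0,0,10,0,10,0,0,8,0,10,0,0,5,0,10,0,0,3,0,10,0,0,0,0]'; python3 - <<'E'
from geo import *
o,M=st()
E
```

```text
clock: 39.38
tcp_pos: [0.454, 0.0065, 0.0501]
orientation: [0.02, 1.568, -0.021]
contact_force: [-1.4, -4.5, 6.3]
grip_width: 0.0138
clock: 40.88
tcp_pos: [0.5555, 0.004, 0.0502]
orientation: [0.02, 1.569, -0.021]
contact_force: [-2.0, -3.6, 6.1]
grip_width: 0.0134
t 40.88 tcp [0.5555 0.004  0.0502] x [ 0.001 -0.001 -1.   ] y [ 0.026  1.    -0.001] z [ 1.    -0.026  0.001] F [-2.  -3.6  6.1] w 0.0134
```

Push a few mm more to feel the stop, then release and check.

```bash
python3 -m pendant '[10,0,0,2,0,10,0,0,2,0,10,0,0,0,0]'; python3 -m pendant '[10,0,0,2,0,10,0,0,0,0]';  python3 -m pendant '[50,0,0,0,0,50,0,0,0,0,50,-30,0,0,0,50,-60,0,0,0,50,-60,0,0,0,50,-60,0,0,0,85,-20,0,0,0,85,0,0,0,0]'; python3 - <<'E'
from geo import *
o,M=st(); im,d,W=shot("wrist","w13")
P=within(W,(.53,.59),(-.04,.04),(.058,.08)); print("post",len(P),rect(P))
for c in("scene","side"):
    im,d,W=shot(c,c+"z")
    for n,b in dict(handle=((.38,.56),(.2,.4),(.115,.18)),bin=((.3,.56),(-.46,-.15),(.042,.058))).items():
        P=within(W,*b); print(c,n,rect(P),P[:,2].max())
    for n in("pot","tape","saucer"): print(n,[np.round(q["location"],3) for q in nets.look_for(n,c)[:1]])
E
```

```text
clock: 41.25
tcp_pos: [0.5555, 0.004, 0.05]
orientation: [0.02, 1.577, -0.02]
contact_force: [-12.9, -1.9, 19.3]
grip_width: 0.0137
clock: 41.5
tcp_pos: [0.5555, 0.004, 0.05]
orientation: [0.021, 1.581, -0.02]
contact_force: [-18.6, -2.7, 26.4]
grip_width: 0.0137
clock: 42.5
tcp_pos: [0.5623, 0.0052, 0.2808]
orientation: [0.02, 1.566, -0.018]
contact_force: [-0.7, -0.4, -0.8]
grip_width: 0.0834
t 42.5 tcp [0.5623 0.0052 0.2808] x [ 0.005  0.001 -1.   ] y [0.024 1.    0.001] z [ 1.    -0.024  0.004] F [-0.7 -0.4 -0.8] w 0.0834
post 188 (array([552.9,   5.1]), array([15.1, 15. ]), 78.0)
scene handle (array([463. , 295.2]), array([19.1, 21.4]), 23.0) 0.17922573687329368
scene bin (array([ 441.9, -274.4]), array([130.1, 134.3]), 73.2) 0.05691150538681322
pot [array([0.694, 0.357, 0.043])]
tape [array([ 0.677, -0.413,  0.038])]
saucer [array([0.806, 0.052, 0.01 ])]
side handle (array([459.5, 297.7]), array([18.2, 19.2]), 15.0) 0.1794611649604012
side bin (array([ 438. , -274.6]), array([136.8, 131.2]), 73.3) 0.05419153559136414
pot [array([0.699, 0.348, 0.037])]
tape [array([ 0.673, -0.393,  0.031])]
saucer [array([0.81 , 0.046, 0.013])]
```

View pics/scenez.png

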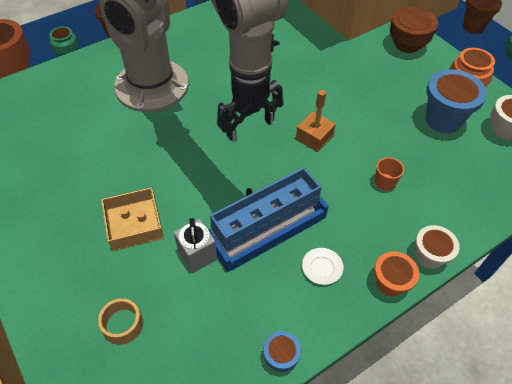

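```bash
python3 -m pendant '[85,0,0,0,0,85,0,0,0,0,85,0,0,0,0]'; python3 -c "
from h import *
st(); print(r.hand_in())"
```

```text
clock: 43.32
tcp_pos: [0.561, 0.0049, 0.2788]
orientation: [0.02, 1.571, -0.02]
contact_force: [-0.5, -0.1, -0.2]
grip_width: 0.085
t 43.33 tcp [0.561  0.0049 0.2788] x [ 0.  0. -1.] y [0.025 1.    0.   ] z [ 1.    -0.025  0.   ] F [-0.5 -0.1 -0.2] w 0.085
the job is handed in; nothing more can be done
None
```

The job is done and handed in at about 43 s; `hand_in` returned no verdict. I turned the dial to the long mark and pushed out the two bungs present, in holes 1 and 2 (3 and 4 were empty). The dowel is back in its stand, both bungs are in the box, and the tray is pushed home.

**Last checks:**
- **Dial:** when I turned it, the pointer was at about −26.5° against −26.3 to −27° measured for the mark. I did not measure it again at the end, but it looked unchanged in later pictures.
- **Dowel:** it is centred in the stand with the handle top at 0.176 m, against 0.177 m before I took it out.
- **Bungs and box:** both bungs stand in the upright box. The box had been knocked about 5 cm aside during the run, so I placed them at its new position.
- **Tray:** the stop was felt at the starting gripper position, with about 18 N of push. The wrist camera put the post at x = 552.9 mm, against 554.6 mm at the start. That 2 mm difference is within the calibration error.
- **Pot, saucer and tape core:** each is within 7 mm of where it was first seen, about what the networks' error allows.
- **Robot:** it ended clear of everything.

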